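# Gauge a connector sleeve, then hold the spring clip open over the matching card

## Robot

A 6-joint arm with a two-finger parallel gripper is mounted at the origin on the work surface. World frame = base frame: x ahead of the robot, y to its left, z up, the work surface at z = 0. Lengths are in m, angles in rad, forces in N, time in s.
With the tool pointing down it reaches from about 0.275 to 0.725 m from the base axis. Payload 15.9 kg.
Tool frame: the origin (TCP) lies between the finger pads; the fingertips stand 11 mm ahead of it and the grasp point (between the pads) lies 8 mm behind it; z points along the fingers, x is the direction in which the jaws open and shut, and the axes are right-handed (so a half turn about z gives the same grasp; the last joint's range is limited). The gripper opens to 85 mm and grips with 20 to 120 N. Pads are 22 mm wide; open, the fingers measure 114 mm over their backs; the gripper's body (76 mm by 85 mm) begins 54 mm behind the grasp point. The pads swing forward as they close: fully open they stand 13 mm farther back than shut.
Start: joints at [1.348, 0.213, -0.034, 1.323, 0, 1.571], TCP at [0.11, 0.488, 0.242] pointing down, gripper open.
Joint ranges: [-2.98, 2.98], [-0.74, 1.72], [-1.14, 1.35], [-2.1, 2.04], [-1.57, 1.44], [-3.14, 3.14]. Speed limits (rad/s): [1.89, 1.89, 2.39, 2.57, 3.14, 3.14].

## Interface

Orientations are given as a 3x3 rotation matrix whose columns are the frame's x, y, z axes.
In Python, from plant import * gives the robot as it stands.
- The arm moves only by the tool send_rows, never from a script. Its arguments are lists of equal length, an entry for each row: "slide": the shift along the tool's x, y, z in mm, a list of three; "twist": the turn about the tool's z in degrees; "hand": the opening, from 0 (shut) to 1 (fully open). A call has 1 to 5 rows; each row shifts and turns the pose as measured when the row begins, along the tool's axes as they then stand; what a row does not reach is not made up. A row lasts 1/10 s, in which the tool goes at most 50 mm and 8.59 degrees, less where a joint would pass 70% of its speed; a pose out of reach is approached as far as the arm can. A call with a gripper value outside its range is refused whole. The fingers move at their own pace and stop on an object; "newtons" is the grip in N (left out, the last holds). Time passes only in rows, so rows that do not move let the fingers close. It gives the time, the measured TCP pose, the force and the opening at its end, in the units of the state.
- state(): the state, without advancing time (a new reading comes with each control period).
- read_camera(name): name is "side" or "top" or "wrist"; returns a dict with "pixels" (400x640x3 uint8, blue, green, red), "depth" (400x640 float32, m along the optical axis (not along the pixel's ray), 0 where there is no reading), "camera_matrix" (3x3 intrinsics, pixels), "eye" and "attitude" of the camera in the world; the wrist camera has in their place "hand_eye" (4x4, takes a point from camera to tool coordinates, whose origin is the TCP and whose axes are the tool frame's). Camera axes: x right, y up, looking along -z (the intrinsics and any distortion apply to the point x, -y, -z); pixel columns grow to the right and rows downward; lengths in m; the calibration is good to about 2 mm. A picture is of the moment at which its call begins: read the wrist's pose just before it.
- hand_in(): hands the job in, once; it reports no verdict.
The state is a dict: "t": time; "joint_positions": joint angles; "joint_velocities": joint speeds; "tau": joint torques, N m; "eef_pos": TCP position; "ee_rot": TCP orientation; "force": force on the tool from outside, world axes, zero at the start; "moment": the same for the moment, N m; "grip_width": opening from 0.0 (shut) to 1.0 (fully open).
Only numpy, scipy, OpenCV 4.12 (cv2) and the standard library are available. Lean on these libraries where they do the work, as an engineer would, in place of code of your own. Each camera call takes 0.05 s, during which the arm holds its last target. There are 200 camera calls.

## Task

Slide the brass sleeve that stands on the yellow pad down over the gauge pin as far as it goes without forcing it, and leave it there. Then squeeze the handles of the orange spring clip, lift it from its cradle and hold it wide open astride the top edge of a card, one jaw well down on either side and nothing touching the card: the green card if the sleeve went right down to the gauge's base, the red card if it stopped on the shoulder half-way. Finish still holding the clip gaping there, and leave the other sleeve, screwdriver, plug and bottle undisturbed.

Things in the scene. Friction and masses are not known exactly. Their poses are not given: they have to be found in the camera images.
- sleeve_1_mid (a point): One of two brass sleeves that look the same: upright tube, 24 mm across, 40 mm high, 70 g (varies), open at both ends. This point is its centre, z up. One has a 15 mm bore from below and passes the gauge's shoulder; the other's is 10.5 mm and stops there. Which of them stands on the yellow pad differs from start to start; only the gauge tells.
- sleeve_2_mid (a point): One of two brass sleeves that look the same: upright tube, 24 mm across, 40 mm high, 70 g (varies), open at both ends. This point is its centre, z up. One has a 15 mm bore from below and passes the gauge's shoulder; the other's is 10.5 mm and stops there. Which of them stands on the yellow pad differs from start to start; only the gauge tells.
- pad_top (a point): Centre of the top of the round yellow pad, 48 mm across and 3 mm thick, fixed on the table; the sleeve to be tested stands on it. The other sleeve stands on a square grey mat, 56 mm and 3 mm thick.
- gauge_base (a point): Steel gauge pin, upright, fixed. Point: on its axis, top of its round base (56 mm wide, 8 mm thick), z up. From here up: 12.5 mm diameter for 25 mm, a shoulder, 7.5 mm diameter for 14 mm, a cone to 3 mm, tip 45 mm up. A wide sleeve rests on the base (its centre 20 mm above this point), a tight one on the shoulder (45 mm above).
- clip_axle (a point): Orange spring clip, 60 g (varies), hanging in its cradle: two arms on a steel axle 6 mm thick, 48 mm long. Point: middle of the axle. y along the axle, x the way the arms open, z up to the handles. Handles above, jaws (24 mm wide along y; above the lips their insides are 12 mm apart when shut) reach 38 mm below. Squeeze the handle bars together along x from above to open it; it then lifts straight up.
- handles (a point): Midway between the clip's two handle bars when it is shut, 30 mm above the axle: black rubber bars 8 mm thick, 24 mm long along y, 48 mm over their outsides (along x) when shut, about 27 mm when the clip is fully open. The handles slope inwards below the bars. Axes as clip_axle (they turn with one arm by half the opening).
- cradle: Grey cradle of the clip, fixed: base 74 x 64 x 8 mm, two posts 55 mm high at 18 mm either side of the centre along y, each with a slot 9 mm wide, open above, in which the axle rests 50 mm above the table. Origin: centre of the underside; same axes as the clip at the start.
- clip_arm (a joint): Opening of the clip in rad: 0 shut, 0.65 fully open (stop). The spring shuts it: pinching the bars takes about 2 N to start and 7 N fully open, when the jaw tips gape about 25 mm.
- jaw_a (a point): Tip of the clip's jaw at its -x side, at the inner lip, 38 mm below the axle when shut; axes as the clip's.
- jaw_b (a point): Tip of the clip's other jaw, at its +x side, likewise.
- green_edge (a point): Upright stiff card with a green upper band, fixed: 70 mm wide (along this point's y), 4 mm thick (along its x, the card's normal), its top edge 85 mm above the table; it stands in a black foot 44 x 84 x 20 mm. This point is the middle of the top edge, z up.
- red_edge (a point): Upright stiff card with a red upper band, fixed: 70 mm wide (along this point's y), 4 mm thick (along its x, the card's normal), its top edge 85 mm above the table; it stands in a black foot 44 x 84 x 20 mm. This point is the middle of the top edge, z up.
- screwdriver_grip (a point): Handle of a loose screwdriver, 160 mm long, lying on the table: leave alone.
- plug: Small loose audio plug, black with a brass tip, 47 mm long, 12 mm high, lying on the table: leave alone.
- bottle: Loose blue bottle, 42 mm across, 120 mm high, standing: leave alone. Origin: centre of its underside.

How it is judged:
By the outcome, as a careful person would: the job done as asked, in the order asked, and still so for the second after the job is handed in, while the arm keeps its last pose, push and grip.
It also fails if it takes over 48 s, if anything falls off the work surface, if the arm or the gripper's body presses on something with over 40 N, if the wrist force passes 120 N, or if a joint passes its speed limit or range.

## Working session

There is one attempt and no reset: what is moved stays moved. The work goes in short steps, Python scripts to look and compute and a tool call to move; the robot and the scene stay as the last step left them, time stands still between calls to the robot, and variables do not carry over. Pictures are saved under pics/ and viewed, about 8 in all and at most 12, crops included, and the job is handed in when it is done.

Besides the shell and the picture viewer there is one more tool, called after "Emit:" as a command line: name --pt "numbers of a row" for each row, then --argument value for the rest. send_rows: Moves the arm, as the interface text tells. Its arguments: {"type":"object","properties":{"slide":{"type":"array","items":{"type":"array","items":{"type":"number"}}},"twist":{"type":"array","items":{"type":"number"}},"hand":{"type":"array","items":{"type":"number"}},"newtons":{"type":"number"}},"required":["slide","twist","hand"]}

```bash
mkdir -p pics; ls; cat > h.py <<'E'
from plant import *
import numpy as np, cv2
def cloud(c, s=None):
    K=c["camera_matrix"]; d=c["depth"]; v,u=np.mgrid[0:d.shape[0],0:d.shape[1]]
    p=np.stack([(u-K[0,2])/K[0,0]*d,-(v-K[1,2])/K[1,1]*d,-d],-1)
    if "hand_eye" in c:
        H=np.array(c["hand_eye"]); p=p@H[:3,:3].T+H[:3,3]
        return p@np.array(s["ee_rot"]).T+np.array(s["eef_pos"])
    A=np.array(c["attitude"])
    return p@A.T+np.array(c["eye"])
E
python3 - <<'E'
from h import *
s=state(); print({k:np.round(v,3).tolist() for k,v in s.items()})
for n in ("top","side"):
    c=read_camera(n); print(n,{k:np.round(v,3).tolist() for k,v in c.items() if k not in("pixels","depth")}, (c["depth"]>0).mean())
    cv2.imwrite(f"pics/{n}0.png",c["pixels"]); np.savez(f"{n}0.npz",**c)
E
```

```text
pics
{'t': 0.0, 'joint_positions': [1.348, 0.213, -0.035, 1.324, 0.0, 1.571], 'joint_velocities': [0.001, 0.001, -0.001, -0.001, -0.001, -0.001], 'tau': [-0.001, -68.616, 48.711, 0.018, -0.0, -0.0], 'eef_pos': [0.11, 0.487, 0.242], 'ee_rot': [[0.221, 0.975, -0.0], [0.975, -0.221, -0.001], [-0.001, -0.0, -1.0]], 'force': [0.88, 0.206, -0.272], 'moment': [-0.007, 0.002, -0.036], 'grip_width': 0.996}
top {'camera_matrix': [[434.802, 0.0, 315.984], [0.0, 434.802, 196.858], [0.0, 0.0, 1.0]], 'eye': [0.324, 0.073, 1.023], 'attitude': [[-0.033, 0.979, -0.2], [-0.999, -0.032, 0.011], [0.004, 0.2, 0.98]]} 0.99592578125
side {'camera_matrix': [[439.869, 0.0, 317.444], [0.0, 439.869, 199.808], [0.0, 0.0, 1.0]], 'eye': [0.475, 0.744, 0.768], 'attitude': [[-0.998, 0.056, -0.04], [-0.067, -0.69, 0.721], [0.013, 0.722, 0.692]]} 0.996140625
```

View pics/top0.png

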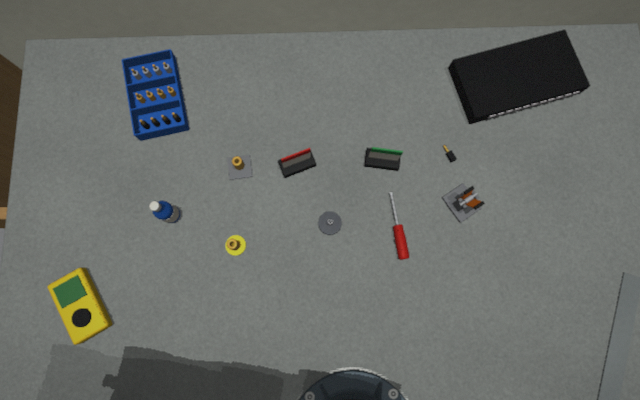

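View pics/side0.png

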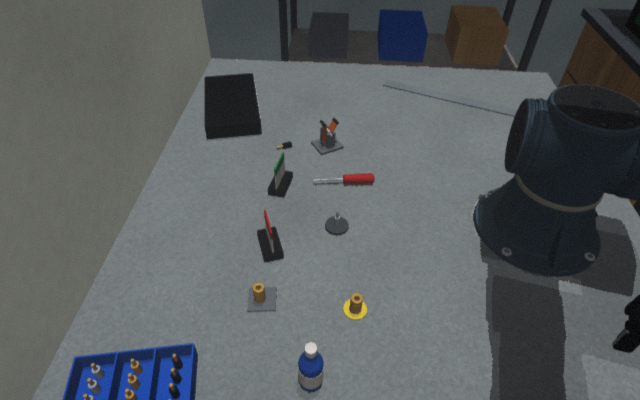

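Top view: sleeve on the yellow pad at (235,244), gauge (330,223), clip in its cradle (465,202), green card (384,154), red card (297,156), other sleeve (238,162). The side view shows the same objects from +y.

```bash
cat > m.py <<'E'
from h import *
for n,boxes in (("top",dict(pad=(215,225,260,265),gauge=(312,205,348,240),red=(275,142,320,180),green=(360,142,408,175),clip=(440,178,490,225))),
          ("side",dict(pad=(338,285,375,325),gauge=(320,205,355,238),red=(250,205,290,265),green=(262,148,300,200),clip=(308,112,348,156)))):
    c=dict(np.load(f"{n}0.npz")); P=cloud(c); hsv=cv2.cvtColor(c["pixels"],cv2.COLOR_BGR2HSV)
    z0=P[...,2]; 
    print(n,"table z", np.median(z0[230:260,270:300]))
    for k,(a,b,e,f) in boxes.items():
        p=P[b:f,a:e].reshape(-1,3); h=hsv[b:f,a:e].reshape(-1,3).astype(int)
        def rep(t,m):
            q=p[m]
            if len(q)<4: print(k,t,len(q)); return
            r=cv2.minAreaRect((q[:,:2]*1000).astype(np.float32))
            print(k,t,len(q),"med",np.round(np.median(q,0),4),"zmax",q[:,2].max().round(4),"rect",np.round(r[0],1),np.round(r[1],1),round(r[2],1))
        if k=="pad":
            rep("yellow",(h[:,0]>22)&(h[:,0]<35)&(h[:,1]>150)&(p[:,2]<.012)); rep("top",(p[:,2]>.036)&(p[:,2]<.05))
        if k=="gauge": rep("base",(p[:,2]>.004)&(p[:,2]<.013)); rep("pin",p[:,2]>.018)
        if k in("red","green"):
            H=h[:,0]; m=((H<8)|(H>172)) if k=="red" else (H>45)&(H<85)
            rep("band",m&(h[:,1]>110)); rep("top",p[:,2]>.078); rep("foot",(p[:,2]>.015)&(p[:,2]<.025))
        if k=="clip":
            rep("base",(p[:,2]>.004)&(p[:,2]<.012)); rep("posts",(p[:,2]>.045)&(p[:,2]<.058)); rep("bars",(p[:,2]>.07))
            rep("orange",(h[:,0]<16)&(h[:,1]>150)&(p[:,2]>.03))
E
python3 m.py
python3 - <<'E'
import cv2
a=cv2.imread("pics/top0.png")[170:235,430:500]; b=cv2.imread("pics/side0.png")[105:165,295:360]
c=lambda i:cv2.resize(i,(400,400),interpolation=cv2.INTER_CUBIC)
cv2.imwrite("pics/clip0.png",cv2.hconcat([c(a),c(b)]))
E
```

```text
top table z 7.633787450711527e-05
pad yellow 191 med [0.4203 0.2482 0.003 ] zmax 0.0082 rect [423.4 254.4] [44.2 42.4] 89.2
pad top 75 med [0.424  0.2569 0.0425] zmax 0.0465 rect [423.3 256.5] [21.7 22.8] 61.5
gauge base 415 med [0.4686 0.0331 0.0081] zmax 0.0127 rect [467.4  37.6] [53.7 97.3] 23.9
gauge pin 28 med [0.4666 0.035  0.0353] zmax 1.0229 rect [398.8  50.5] [ 10.4 156.3] 76.8
red band 128 med [0.6149 0.1069 0.0769] zmax 1.0229 rect [476.1 106.6] [304.7  64.7] 0.3
red top 88 med [0.6139 0.1045 0.085 ] zmax 1.0229 rect [476.7 106.2] [305.9  64. ] 0.3
red foot 355 med [0.6076 0.1054 0.02  ] zmax 0.025 rect [616.3 106.9] [44.3 83.9] 20.0
green band 114 med [ 0.6182 -0.0986  0.0785] zmax 1.0229 rect [486.   -5.3] [ 60.9 355.2] 54.3
green top 87 med [ 0.6196 -0.097   0.0838] zmax 1.0229 rect [487.7  -4.7] [ 63.3 357.5] 54.4
green foot 364 med [ 0.61   -0.0939  0.0198] zmax 0.0249 rect [619.5 -99.3] [84.2 44.5] 80.1
clip base 514 med [ 0.5026 -0.2751  0.0079] zmax 0.012 rect [ 507.7 -288.5] [ 87.2 124.6] 21.2
clip posts 173 med [ 0.5058 -0.2808  0.0531] zmax 0.0578 rect [ 507.7 -
[... 817 characters left out ...]
zmax 0.0247 rect [615.6 106.2] [44.  85.9] 19.9
green band 33 med [ 0.6193 -0.0921  0.0856] zmax 0.0875 rect [618.5 -99.6] [61.3  4.1] 81.2
green top 70 med [ 0.618  -0.0889  0.0859] zmax 0.7678 rect [555.8 306.7] [ 24. 888.] 8.9
green foot 284 med [ 0.6124 -0.089   0.0208] zmax 0.0248 rect [618.7 -99.7] [86.6 43.9] 80.4
clip base 300 med [ 0.5139 -0.277   0.0085] zmax 0.012 rect [ 505.  -343.7] [123.4 215.2] 4.7
clip posts 95 med [ 0.5045 -0.2775  0.0536] zmax 0.0579 rect [ 506.6 -284.1] [24.5 47.5] 30.1
clip bars 72 med [ 0.4931 -0.2872  0.0811] zmax 0.7678 rect [502.  217.8] [  50.  1051.6] 0.2
clip orange 43 med [ 0.4949 -0.2914  0.0654] zmax 0.7678 rect [481.2 221.1] [  16.5 1044.7] 1.5
```

View pics/clip0.png

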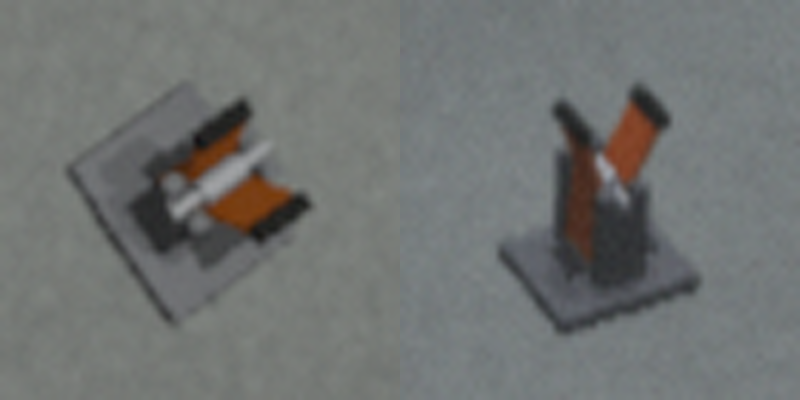

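The crop shows the clip's arms opening across the axle, which runs lower left to upper right, with the black bars on both sides. I now have first estimates of every position, so I'm moving above the sleeve.

Emit:
send_rows --pt "-16 36 0" --pt "-16 36 0" --pt "-16 36 0" --pt "-16 36 0" --pt "-16 36 0" --twist '[0, 0, 0, 0, 0]' --hand '[1, 1, 1, 1, 1]'

```text
t: 0.6
eef_pos: [0.2697, 0.3675, 0.2401]
ee_rot: [[0.213, 0.977, -0.002], [0.977, -0.213, -0.003], [-0.004, -0.001, -1.0]]
force: [0.7, 0.6, 0.6]
grip_width: 1.001
```

Emit:
send_rows --pt "-15 35 0" --pt "-15 35 0" --pt "-15 35 0" --pt "-15 35 0" --pt "-16 36 0" --twist '[0, 0, 0, 0, 0]' --hand '[1, 1, 1, 1, 1]'

```text
t: 1.1
eef_pos: [0.4306, 0.2492, 0.2393]
ee_rot: [[0.213, 0.977, -0.003], [0.977, -0.213, -0.004], [-0.005, -0.002, -1.0]]
force: [0.5, 1.3, 0.4]
grip_width: 0.999
```

```bash
cat >> h.py <<'E'
def wrist(name=None):
    s=state(); c=read_camera("wrist"); 
    if name: cv2.imwrite(f"pics/{name}.png",c["pixels"])
    return s,c,cloud(c,s)
def totool(d,s): return np.round(np.array(d)@np.array(s["ee_rot"])*1000,1)
E
python3 - <<'E'
from h import *
s,c,P=wrist("w1"); print(np.round(s["eef_pos"],4),np.round(s["joint_positions"],2),np.round(c["hand_eye"],3).tolist(), c["camera_matrix"][0,0])
z=P[...,2]; 
m=((z>.036)&(z<.05)&(np.hypot(P[...,0]-.4235,P[...,1]-.256)<.03)).astype(np.uint8)
v,u=np.nonzero(m); print(u.mean(),v.mean(),len(u)); q=P[m>0]; (cx,cy),r=cv2.minEnclosingCircle((q[:,:2]*1000).astype(np.float32)); print("sleeve top",cx,cy,r,np.median(q[:,2]))
print(totool([cx/1000-s["eef_pos"][0],cy/1000-s["eef_pos"][1],.027-s["eef_pos"][2]],s))
E
```

```text
[0.4306 0.2492 0.2393] [ 0.53  0.21 -0.04  1.32 -0.    0.74] [[1.0, 0.001, 0.0, -0.001], [0.001, -0.965, -0.261, -0.066], [-0.0, 0.261, -0.965, -0.132], [0.0, 0.0, 0.0, 1.0]] 301.2353941411341
322.7459283387622 170.62540716612378 307
sleeve top 423.71405029296875 254.65000915527344 11.949286460876465 0.042758665891675374
[  4.9  -7.4 212.3]
```

View pics/w1.png

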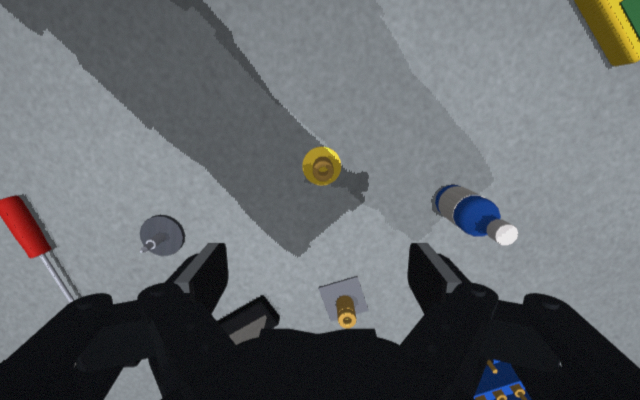

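The wrist view shows the sleeve on its pad at (322,168) between the fingers, the gauge at (160,236) and the bottle clear on the right. Descending.

Emit:
send_rows --pt "2 -4 45" --pt "2 -3 45" --pt "1 0 45" --pt "0 0 40" --pt "0 0 20" --twist '[0, 0, 0, 0, 0]' --hand '[1, 1, 1, 1, 1]'

```text
t: 1.65
eef_pos: [0.4318, 0.25, 0.0393]
ee_rot: [[0.222, 0.975, 0.003], [0.975, -0.221, -0.003], [-0.002, 0.003, -1.0]]
force: [-0.4, 0.7, 0.6]
grip_width: 0.999
```

```bash
python3 - <<'E'
from h import *
s=state(); print(np.round(s["eef_pos"],4), totool(np.array([.4236,.2555,.027])-s["eef_pos"],s))
E
```

```text
[0.4318 0.25   0.0393] [ 3.6 -9.3 12.3]
```

Emit:
send_rows --pt "4 -9 0" --pt "0 0 12" --pt "0 0 0" --twist '[0, 0, 0]' --hand '[1, 1, 1]'

```text
t: 1.95
eef_pos: [0.4207, 0.2555, 0.0253]
ee_rot: [[0.222, 0.975, -0.002], [0.975, -0.222, -0.006], [-0.006, -0.001, -1.0]]
force: [-0.1, 0.4, 0.5]
grip_width: 1.004
```

```bash
python3 - <<'E'
from h import *
s=state(); print(np.round(s["eef_pos"],4), totool(np.array([.4236,.2555,.027])-s["eef_pos"],s))
E
```

```text
[0.4207 0.2555 0.0253] [ 0.6  2.8 -1.7]
```

Emit:
send_rows --pt "0.5 2.5 -1" --pt "0 0 0" --pt "0 0 0" --pt "0 0 0" --pt "0 0 0" --twist '[0, 0, 0, 0, 0]' --hand '[0.6, 0.2, 0.2, 0.2, 0.2]' --newtons 30

```text
t: 2.45
eef_pos: [0.4252, 0.2574, 0.0309]
ee_rot: [[0.222, 0.975, 0.002], [0.975, -0.222, -0.003], [-0.002, 0.003, -1.0]]
force: [-0.3, -0.8, -0.9]
grip_width: 0.267
```

Emit:
send_rows --pt "0 0 0" --pt "0 0 0" --pt "0 0 -20" --pt "0 0 -45" --pt "0 0 -45" --twist '[0, 0, 0, 0, 0]' --hand '[0.1, 0.1, 0.1, 0.1, 0.1]'

```text
t: 2.95
eef_pos: [0.4214, 0.2554, 0.1385]
ee_rot: [[0.222, 0.975, -0.007], [0.975, -0.222, -0.009], [-0.01, -0.005, -1.0]]
force: [1.6, 0.9, -1.4]
grip_width: 0.273
```

Emit:
send_rows --pt "-40 18 0" --pt "-41 19 0" --pt "-41 19 0" --pt "-41 19 0" --pt "-41 19 0" --twist '[0, 0, 0, 0, 0]' --hand '[0.1, 0.1, 0.1, 0.1, 0.1]'

```text
t: 3.45
eef_pos: [0.472, 0.0349, 0.1465]
ee_rot: [[0.212, 0.977, 0.003], [0.977, -0.212, -0.003], [-0.003, 0.004, -1.0]]
force: [1.2, 0.6, -0.6]
grip_width: 0.27
```

Emit:
send_rows --pt "0 0 0" --pt "0 0 0" --twist '[0, 0]' --hand '[0.1, 0.1]'

```text
t: 3.65
eef_pos: [0.4726, 0.0296, 0.1464]
ee_rot: [[0.22, 0.976, 0.003], [0.976, -0.22, -0.004], [-0.004, 0.004, -1.0]]
force: [0.2, 0.3, -1.0]
grip_width: 0.272
```

```bash
python3 - <<'E'
from h import *
s,c,P=wrist("w2"); e=np.array(s["eef_pos"]); print(np.round(e,4),np.round(s["ee_rot"],3).tolist())
z=P[...,2]
def circ(m):
    q=P[m]; (x,y),r=cv2.minEnclosingCircle((q[:,:2]*1000).astype(np.float32)); return len(q),np.round([x,y,r],1),np.round(np.median(q,0),4)
D=np.hypot(P[...,0]-.468,P[...,1]-.035)
print("wrist base",circ((D<.034)&(z>.005)&(z<.011)))
for n in ("top","side"):
    c=read_camera(n); Q=cloud(c); cv2.imwrite(f"pics/{n}2.png",c["pixels"])
    hsv=cv2.cvtColor(c["pixels"],cv2.COLOR_BGR2HSV).astype(int)
    b=(hsv[...,0]>10)&(hsv[...,0]<25)&(hsv[...,1]>120)&(np.linalg.norm(Q[...,:2]-e[:2],axis=-1)<.04)&(Q[...,2]>.05)
    q=Q[b]; print(n,"brass",len(q), np.round(np.median(q,0),4) if len(q) else "", np.round(q.min(0),3) if len(q) else "",np.round(q.max(0),3) if len(q) else "")
cc=np.load("top0.npz"); P=cloud(cc); z=P[...,2]; D=np.hypot(P[...,0]-.468,P[...,1]-.035); print("top base",circ((D<.034)&(z>.005)&(z<.011)))
cc=np.load("side0.npz"); P=cloud(cc); z=P[...,2]; D=np.hypot(P[...,0]-.468,P[...,1]-.035); print("side base",circ((D<.034)&(z>.006)&(z<.012)))
a=cv2.imread("pics/w2.png"); b=cv2.imread("pics/side2.png")[120:260,250:430]
cv2.imwrite("pics/c2.png",cv2.hconcat([cv2.resize(a,(480,300)),cv2.resize(b,(320,300))]))
E
```

```text
[0.4726 0.0296 0.1464] [[0.22, 0.976, 0.003], [0.976, -0.22, -0.004], [-0.004, 0.004, -1.0]]
wrist base (2528, array([468.9,  30.9,  27.9]), array([0.4664, 0.0317, 0.008 ]))
top brass 0   
side brass 13 [0.4634 0.0381 0.1274] [0.46  0.034 0.122] [0.474 0.044 0.156]
top base (377, array([470.2,  32.1,  29.1]), array([0.4691, 0.0339, 0.0081]))
side base (280, array([467.4,  32.3,  29.3]), array([0.4692, 0.0364, 0.0092]))
```

View pics/c2.png

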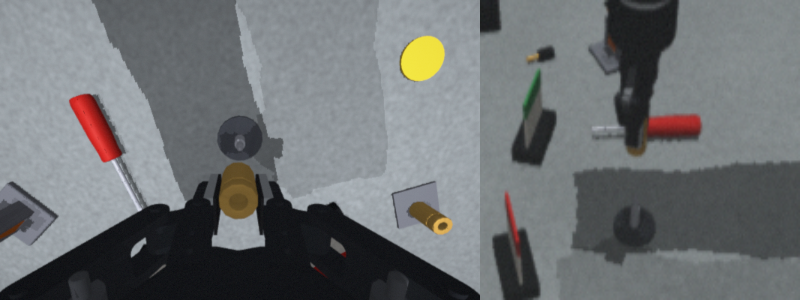

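The composite's left half shows the sleeve upright in the fingers at about (238,190) and the gauge at (240,138). The right half agrees. I'll measure both in the wrist camera's tool frame.

```bash
cat > rel.py <<'E'
from h import *
from scipy.optimize import least_squares
s,c,P=wrist(); e=np.array(s["eef_pos"]); R=np.array(s["ee_rot"])
T=(P-e)@R*1000
hsv=cv2.cvtColor(c["pixels"],cv2.COLOR_BGR2HSV).astype(int)
b=(hsv[...,0]>8)&(hsv[...,0]<28)&(hsv[...,1]>90)&(np.abs(T[...,0])<16)&(np.abs(T[...,1])<20)&(T[...,2]>-15)&(T[...,2]<30)
q=T[b]; print("e",np.round(e,4),"brass",len(q),"z",np.percentile(q[:,2],[1,50,99]).round(1),"x",q[:,0].min().round(1),q[:,0].max().round(1))
zl=np.percentile(q[:,2],1); w=q[(q[:,2]>zl+4)&(q[:,2]<zl+38)]
f=least_squares(lambda p:np.hypot(w[:,0]-p[0],w[:,1]-p[1])-12,[0,0],loss="soft_l1",f_scale=.5)
print("sleeve axis tool",f.x.round(2),"rms",np.sqrt(np.mean(f.fun**2)).round(2))
t=q[q[:,2]<zl+2]; (x,y),r=cv2.minEnclosingCircle(t[:,:2].astype(np.float32)); print("top ring",round(x,1),round(y,1),round(r,1))
z=P[...,2]; D=np.hypot(P[...,0]-.468,P[...,1]-.032)
m=(D<.034)&(z>.005)&(z<.011); g=P[m]
if len(g)>300:
    (x,y),r=cv2.minEnclosingCircle((g[:,:2]*1000).astype(np.float32)); print("base world",round(x,1),round(y,1),round(r,1))
pin=(D<.02)&(z>.012)&(z<.06)&(np.abs(T[...,0])<25); p=P[pin]
for a,bb in ((.014,.030),(.034,.046)):
    k=p[(p[:,2]>a)&(p[:,2]<bb)]
    if len(k)>8:
        rr=6.25 if a<.03 else 3.75
        h=least_squares(lambda v:np.hypot(k[:,0]*1000-v[0],k[:,1]*1000-v[1])-rr,[466,28] ,loss="soft_l1",f_scale=.5); print("pin",a,len(k),h.x.round(1),np.median(k*1000,0).round(1))
E
python3 rel.py
```

```text
e [0.4725 0.0312 0.1464] brass 3171 z [-13.4 -10.2  24.9] x -12.6 10.8
sleeve axis tool [-0.87 -0.74] rms 2.82
top ring -0.8 -2.1 12.0
base world 469.0 30.9 27.9
pin 0.014 52 [469.2  30.8] [463.7  32.4  22.4]
pin 0.034 38 [468.9  30.9] [465.7  32.   40.1]
```

Emit:
send_rows --pt "0 -1 25" --pt "0 0 20" --pt "0 0 9" --pt "0 0 0" --pt "0 0 0" --twist '[0, 0, 0, 0, 0]' --hand '[0.1, 0.1, 0.1, 0.1, 0.1]'

```text
t: 4.35
eef_pos: [0.4719, 0.0359, 0.0918]
ee_rot: [[0.209, 0.978, 0.005], [0.978, -0.209, -0.004], [-0.003, 0.005, -1.0]]
force: [0.5, -0.2, -0.8]
grip_width: 0.268
```

```bash
cat >> rel.py <<'E'
tgt=np.array([x,y]) if len(g)>300 else np.array([469,30.9])
t2=(R@np.array([-.8,-2.1,0]))[:2]
d=np.r_[tgt-t2-e[:2]*1000,0]; print("slide needed",(d@R).round(1), "tilt",R[:,2].round(3),"F",np.round(s["force"],1), "sleeve bottom z",(e[2]*1000-26).round(1))
E
python3 rel.py; sleep 0; python3 rel.py | grep -E "^e|slide"
```

```text
e [0.4719 0.0359 0.0918] brass 3185 z [-13.4 -10.3  25. ] x -12.7 10.8
sleeve axis tool [-0.87 -0.74] rms 2.78
top ring -0.9 -2.1 12.1
base world 468.7 30.7 28.0
pin 0.014 104 [469.2  30.8] [463.8  32.8  22.5]
pin 0.034 69 [468.9  30.8] [465.5  31.4  38.4]
slide needed [-5.   0.1  0. ] tilt [ 0.005 -0.004 -1.   ] F [ 0.5 -0.2 -0.8] sleeve bottom z 65.8
e [0.472  0.0359 0.092 ] brass 3185 z [-13.4 -10.3  25.1] x -12.6 10.8
slide needed [-4.9  0.   0. ] tilt [ 0.005 -0.004 -1.   ] F [-0.9 -0.5 -1.5] sleeve bottom z 66.0
```

Emit:
send_rows --pt "-5 0 0" --pt "0 0 0" --twist '[0, 0]' --hand '[0.1, 0.1]'

```text
t: 4.65
eef_pos: [0.4717, 0.0306, 0.0933]
ee_rot: [[0.209, 0.978, 0.007], [0.978, -0.209, -0.004], [-0.002, 0.008, -1.0]]
force: [-0.4, 0.4, -1.8]
grip_width: 0.27
```

```bash
python3 rel.py | grep -E "^e|slide|base"; python3 rel.py | grep -E "^e|slide"
```

```text
e [0.4717 0.0306 0.0933] brass 3179 z [-13.4 -10.3  25.1] x -12.5 10.8
base world 468.8 30.9 27.9
slide needed [ 0.5 -0.8 -0. ] tilt [ 0.007 -0.004 -1.   ] F [-0.4  0.4 -1.8] sleeve bottom z 67.3
e [0.4719 0.0308 0.0933] brass 3178 z [-13.4 -10.2  25.2] x -12.6 10.8
slide needed [ 0.2 -0.8 -0. ] tilt [ 0.007 -0.004 -1.   ] F [ 0.2 -0.2  0.2] sleeve bottom z 67.3
```

Emit:
send_rows --pt "0 -0.8 9" --pt "0 0 10" --twist '[0, 0]' --hand '[0.1, 0.1]'

```text
t: 4.95
eef_pos: [0.4721, 0.031, 0.0742]
ee_rot: [[0.209, 0.978, 0.01], [0.978, -0.209, -0.003], [-0.001, 0.01, -1.0]]
force: [0.0, 0.0, -0.5]
grip_width: 0.271
```

```bash
python3 rel.py | grep -E "^e|slide|base"; python3 rel.py | grep -E "^e|slide"
```

```text
e [0.4721 0.031  0.0742] brass 3196 z [-13.3 -10.3  25.1] x -12.6 10.8
base world 468.7 30.9 27.9
slide needed [ 0.  -1.3 -0. ] tilt [ 0.01  -0.003 -1.   ] F [ 0.   0.  -0.5] sleeve bottom z 48.2
e [0.4713 0.0309 0.0726] brass 3202 z [-13.4 -10.3  25.2] x -12.6 10.8
slide needed [ 0.2 -0.5 -0. ] tilt [ 0.008 -0.004 -1.   ] F [-1.  -0.3 -3.4] sleeve bottom z 46.6
```

Emit:
send_rows --pt "0.2 -0.7 4" --pt "0 0 4" --twist '[0, 0]' --hand '[0.1, 0.1]'

```text
t: 5.25
eef_pos: [0.4704, 0.0313, 0.0646]
ee_rot: [[0.209, 0.978, 0.007], [0.978, -0.209, -0.004], [-0.002, 0.007, -1.0]]
force: [-0.2, -1.0, -0.4]
grip_width: 0.269
```

```bash
python3 rel.py | grep -E "base"; python3 rel.py | grep -E "^e|slide"
```

```text
base world 468.5 31.0 27.7
e [0.4702 0.0312 0.064 ] brass 3189 z [-13.4 -10.4  24.8] x -12.6 10.8
slide needed [0.4 0.3 0. ] tilt [ 0.006 -0.004 -1.   ] F [-0.6  0.1 -1.4] sleeve bottom z 38.0
```

Emit:
send_rows --pt "0.4 0.3 3" --pt "0 0 2" --twist '[0, 0]' --hand '[0.1, 0.1]'

```text
t: 5.55
eef_pos: [0.471, 0.0316, 0.0594]
ee_rot: [[0.209, 0.978, 0.007], [0.978, -0.209, -0.004], [-0.002, 0.008, -1.0]]
force: [0.2, -0.2, -0.6]
grip_width: 0.268
```

Emit:
send_rows --pt "0 0 2" --twist '[0]' --hand '[0.1]'

```text
t: 5.65
eef_pos: [0.4711, 0.0316, 0.0573]
ee_rot: [[0.209, 0.978, 0.007], [0.978, -0.209, -0.004], [-0.002, 0.008, -1.0]]
force: [-0.8, -0.3, -0.8]
grip_width: 0.268
```

```bash
python3 rel.py | grep -E "base"; python3 rel.py | grep -E "^e|slide|ring"
```

```text
base world 468.7 30.8 28.0
e [0.4709 0.0316 0.057 ] brass 3204 z [-13.4 -10.4  25.1] x -12.7 10.8
top ring -0.5 -2.1 12.2
slide needed [-0.4  0.1  0. ] tilt [ 0.007 -0.004 -1.   ] F [ 0.4 -1.1 -1.3] sleeve bottom z 31.0
```

Emit:
send_rows --pt "-0.2 0.1 2" --pt "0 0 2" --twist '[0, 0]' --hand '[0.1, 0.1]'

```text
t: 5.95
eef_pos: [0.4711, 0.0313, 0.0532]
ee_rot: [[0.209, 0.978, 0.007], [0.978, -0.209, -0.004], [-0.002, 0.008, -1.0]]
force: [-0.4, 0.3, 0.2]
grip_width: 0.261
```

```bash
python3 rel.py | grep -E "base"; python3 rel.py | grep -E "^e|slide|ring"
```

```text
base world 468.7 31.0 27.9
e [0.471  0.0314 0.0529] brass 3199 z [-13.4 -10.4  25. ] x -12.6 10.8
top ring -0.7 -2.0 12.1
slide needed [-0.1  0.   0. ] tilt [ 0.007 -0.004 -1.   ] F [-0.4  1.  -0.9] sleeve bottom z 26.9
```

No resistance at the shoulder and the sleeve hasn't slipped in the fingers, so it looks like the wide one. Continuing down.

Emit:
send_rows --pt "0 0 4" --pt "0 0 4" --pt "0 0 3" --pt "0 0 3" --twist '[0, 0, 0, 0]' --hand '[0.1, 0.1, 0.1, 0.1]'

```text
t: 6.45
eef_pos: [0.4711, 0.0314, 0.0381]
ee_rot: [[0.209, 0.978, 0.007], [0.978, -0.209, -0.003], [-0.002, 0.007, -1.0]]
force: [0.2, 1.3, -0.4]
grip_width: 0.272
```

```bash
python3 rel.py | grep -E "base"; python3 rel.py | grep -E "^e|slide|ring"
```

```text
base world 468.4 30.9 27.7
e [0.4709 0.0313 0.0377] brass 2982 z [-13.4 -10.9  25.7] x -13.8 12.2
top ring -0.8 -1.9 12.1
slide needed [-0.2 -0.5 -0. ] tilt [ 0.006 -0.003 -1.   ] F [ 0.  -0.3 -2.2] sleeve bottom z 11.7
```

Emit:
send_rows --pt "0 -0.3 1.5" --pt "0 0 1.5" --twist '[0, 0]' --hand '[0.1, 0.1]'

```text
t: 6.75
eef_pos: [0.4712, 0.0313, 0.0354]
ee_rot: [[0.209, 0.978, 0.007], [0.978, -0.209, -0.004], [-0.002, 0.008, -1.0]]
force: [-8.4, -1.9, 30.4]
grip_width: 0.271
```

Emit:
send_rows --pt "0 0 0" --pt "0 0 0" --pt "0 0 0" --pt "0 0 0" --twist '[0, 0, 0, 0]' --hand '[0.4, 0.6, 0.6, 0.6]'

```text
t: 7.15
eef_pos: [0.4716, 0.0313, 0.0357]
ee_rot: [[0.209, 0.978, 0.009], [0.978, -0.209, -0.004], [-0.002, 0.009, -1.0]]
force: [-0.6, 0.8, 0.4]
grip_width: 0.599
```

```bash
python3 - <<'E'
from h import *
s,c,P=wrist("w3"); e=np.array(s["eef_pos"]);z=P[...,2]; D=np.hypot(P[...,0]-.469,P[...,1]-.031)
hsv=cv2.cvtColor(c["pixels"],cv2.COLOR_BGR2HSV).astype(int)
b=(hsv[...,0]>8)&(hsv[...,0]<28)&(hsv[...,1]>90)&(D<.02)
q=P[b]; print(e, s["grip_width"],len(q),np.percentile(q[:,2],[1,50,90,99]).round(4)); t=q[q[:,2]>np.percentile(q[:,2],97)-.002]
print(cv2.minEnclosingCircle((t[:,:2]*1000).astype(np.float32)))
E
```

```text
[0.47162849 0.03130807 0.03566786] 0.5990365343697794 2906 [0.0097 0.0467 0.0483 0.049 ]
((469.1371154785156, 30.785383224487305), 11.776000022888184)
```

Sleeve top is now 48 mm above the table, within about 0.5 mm of the axis, so it went right down to the base and the green card applies. Retreating and moving over the clip.

Emit:
send_rows --pt "0 0 -30" --pt "0 0 -45" --pt "0 0 -45" --pt "0 0 -45" --pt "0 0 0" --twist '[0, 0, 0, 0, 0]' --hand '[0.6, 0.6, 0.7, 0.85, 0.9]'

```text
t: 7.7
eef_pos: [0.4684, 0.0318, 0.2058]
ee_rot: [[0.209, 0.978, 0.005], [0.978, -0.209, -0.004], [-0.003, 0.005, -1.0]]
force: [0.7, -0.4, -0.8]
grip_width: 0.898
```

Emit:
send_rows --pt "-37 13 0" --pt "-37 13 0" --pt "-38 13 0" --pt "-38 12 0" --twist '[0, 0, 0, 0]' --hand '[0.9, 0.9, 0.9, 0.9]'

```text
t: 8.1
eef_pos: [0.4887, -0.1263, 0.2081]
ee_rot: [[0.201, 0.98, 0.009], [0.98, -0.201, -0.003], [-0.001, 0.009, -1.0]]
force: [1.3, -0.2, 0.3]
grip_width: 0.9
```

Emit:
send_rows --pt "-37 13 0" --pt "-37 13 0" --pt "-38 13 0" --pt "-38 12 0" --twist '[0, 0, 0, 0]' --hand '[0.9, 0.9, 0.9, 0.9]'

```text
t: 8.5
eef_pos: [0.5078, -0.2903, 0.2078]
ee_rot: [[0.201, 0.98, 0.009], [0.98, -0.201, -0.003], [-0.001, 0.009, -1.0]]
force: [1.0, -0.0, 0.5]
grip_width: 0.902
```

Emit:
send_rows --pt "0 0 0" --pt "0 0 0" --pt "0 0 0" --pt "0 0 0" --pt "0 0 0" --twist '[8.5, 8.5, 8.5, 8.5, 8.5]' --hand '[0.9, 0.9, 0.9, 0.9, 0.9]'

```text
t: 9.0
eef_pos: [0.5067, -0.2964, 0.2042]
ee_rot: [[0.817, 0.576, 0.005], [0.576, -0.817, -0.002], [0.003, 0.005, -1.0]]
force: [0.3, -0.1, 0.7]
grip_width: 0.902
```

```bash
cat > clip.py <<'E'
from h import *
import sys
s,c,P=wrist(sys.argv[1]); e=np.array(s["eef_pos"]);R=np.array(s["ee_rot"]);z=P[...,2]; D=np.hypot(P[...,0]-.507,P[...,1]+.2835)
print(np.round(e,4),"yaw",np.degrees(np.arctan2(R[1,0],R[0,0])).round(1),"j",np.round(s["joint_positions"],2))
T=(P-e)@R*1000
free=T[...,2]>25
def rep(t,m,w=P):
    q=w[m&free]; r=cv2.minAreaRect((q[:,:2]*(1000 if w is P else 1)).astype(np.float32)); print(t,len(q),np.round(r[0],1),np.round(r[1],1),round(r[2],1),"zmed",np.median(q[:,2]).round(4))
hsv=cv2.cvtColor(c["pixels"],cv2.COLOR_BGR2HSV).astype(int)
rep("base",(D<.055)&(z>.006)&(z<.010)); rep("posts",(D<.045)&(z>.053)&(z<.057)&(hsv[...,1]<90)); rep("bars",(D<.05)&(z>.077)&(z<.1)); rep("bars tool",(D<.05)&(z>.077)&(z<.1),T)
b=(D<.05)&(z>.077)&(z<.1)&free; n,l,st,ce=cv2.connectedComponentsWithStats(b.astype(np.uint8))
for i in range(1,n):
    if st[i,4]>30: rep(f"bar{i} px{ce[i].round()}",l==i); print("  tool med",np.median(T[l==i],0).round(1))
E
python3 clip.py w4
```

```text
[ 0.5067 -0.2964  0.2042] yaw 35.2 j [-0.53  0.4   0.12  1.29  0.    0.43]
base 1759 [ 507.5 -285.5] [73.9 63.4] 31.1 zmed 0.008
posts 509 [ 508.  -286.3] [23.9 46. ] 31.0 zmed 0.0548
bars 518 [ 504.4 -287.5] [47.9 24.1] 31.4 zmed 0.0825
bars tool 518 [ 2.8 -9.2] [47.9 24.1] 3.8 zmed 121.7056
bar1 px[299. 182.] 252 [ 487.4 -297.9] [ 8. 24.] 31.3 zmed 0.0809
  tool med [-16.8 -10.5 123.2]
bar2 px[344. 185.] 266 [ 521.3 -277.2] [ 8.1 24.1] 31.1 zmed 0.0852
  tool med [ 22.   -8.7 119. ]
```

View pics/w4.png

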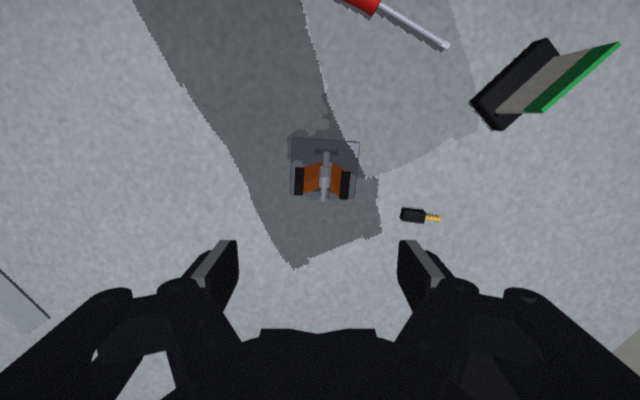

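The wrist view shows the clip centred at (322,180), bars at (299,182) and (344,185), with the plug at (412,215) and the green card upper right, both clear of the fingers. The axle is at (507.5, -285.5) with yaw 31°.

Emit:
send_rows --pt "0 0 0" --pt "7 -9 30" --pt "0 0 40" --pt "0 0 0" --twist '[4, 0, 0, 0]' --hand '[1, 1, 1, 1]'

```text
t: 9.45
eef_pos: [0.5088, -0.285, 0.1322]
ee_rot: [[0.857, 0.515, 0.006], [0.515, -0.857, -0.002], [0.004, 0.005, -1.0]]
force: [-0.8, -0.1, -0.2]
grip_width: 1.003
```

```bash
cat >> clip.py <<'E'
s=state(); e=np.array(s["eef_pos"]); print("to go",totool(np.array([.5082,-.2851,.074])-e,s),"yaw",np.degrees(np.arctan2(s["ee_rot"][1][0],s["ee_rot"][0][0])).round(1))
E
python3 clip.py w5
```

```text
[ 0.5088 -0.285   0.1322] yaw 31.0 j [-0.51  0.42 -0.03  1.11  0.    0.52]
base 2870 [ 507.2 -285.2] [74.  62.6] 31.2 zmed 0.008
posts 817 [ 507.2 -285.8] [23.7 47.5] 31.6 zmed 0.0548
bars 932 [ 504.3 -287.6] [47.5 24.8] 31.2 zmed 0.0823
bars tool 932 [-5.4 -0.3] [24.8 47.6] 89.8 zmed 49.8949
bar1 px[280. 220.] 452 [ 487.4 -297.9] [ 7.9 24.7] 31.2 zmed 0.0807
  tool med [-24.9  -1.1  51.4]
bar2 px[341. 221.] 480 [ 521.2 -277.4] [ 7.8 24.8] 30.9 zmed 0.0853
  tool med [14.1 -1.3 47. ]
to go [-1.5 -1.8 61.1] yaw 31.0
```

Emit:
send_rows --pt "-1 0 30" --pt "0 0 20" --pt "0 0 0" --twist '[0, 0, 0]' --hand '[1, 1, 1]'

```text
t: 9.8
eef_pos: [0.5123, -0.2882, 0.0901]
ee_rot: [[0.855, 0.519, 0.015], [0.519, -0.855, -0.007], [0.009, 0.014, -1.0]]
force: [-0.4, 0.3, -0.2]
grip_width: 1.0
```

```bash
python3 clip.py w6|grep -E "bars|to go"
```

```text
bars 0 [0. 0.] [0. 0.] 0.0 zmed nan
bars tool 0 [0. 0.] [0. 0.] 0.0 zmed nan
to go [-2.4 -5.6 17.4] yaw 31.3
  return _methods._mean(a, axis=axis, dtype=dtype,
  ret = ret.dtype.type(ret / rcount)
```

Emit:
send_rows --pt "-2 -4 5" --pt "0 0 6" --twist '[0, 0]' --hand '[1, 1]'

```text
t: 10.05
eef_pos: [0.511, -0.2873, 0.0842]
ee_rot: [[0.854, 0.52, 0.021], [0.52, -0.854, -0.01], [0.012, 0.02, -1.0]]
force: [0.3, -0.1, 0.2]
grip_width: 0.998
```

```bash
sed -i 's/T\[...,2\]>25/T[...,2]>-5/' clip.py; python3 clip.py w6 2>/dev/null|grep -E "bar|to go|tool"; python3 -c "
from h import *
s=state();print(np.round(s['eef_pos'],4),np.round(s['ee_rot'],3).tolist())"
```

```text
bars 1788 [ 508.9 -285.5] [86.4 26.9] 31.0 zmed 0.0833
bars tool 1788 [-0.9 -2.5] [86.4 27. ] 0.3 zmed 1.022
bar1 px[267. 246.] 779 [ 487.3 -298. ] [ 8.  24.9] 30.9 zmed 0.0808
  tool med [-25.3  -4.5   3.1]
bar2 px[348. 249.] 859 [ 521.1 -277.1] [ 8.  25.1] 31.4 zmed 0.0852
  tool med [13.5 -5.2 -0.9]
bar3 px[226. 261.] 74 [ 473.5 -309.6] [ 0.8 18.2] 30.4 zmed 0.0874
  tool med [-43.6  -0.1  -3.8]
bar5 px[409. 260.] 64 [ 546.5 -265.1] [ 0.9 16.5] 32.1 zmed 0.0884
  tool med [41.9 -0.7 -3.6]
to go [-1.3 -3.4  9.2] yaw 31.3
[ 0.5109 -0.2872  0.0833] [[0.854, 0.52, 0.02], [0.52, -0.854, -0.01], [0.012, 0.019, -1.0]]
```

Emit:
send_rows --pt "-1.3 -4.5 0" --pt "0 0 5" --pt "0 0 4" --twist '[0, 0, 0]' --hand '[1, 1, 1]'

```text
t: 10.4
eef_pos: [0.508, -0.2842, 0.0751]
ee_rot: [[0.854, 0.52, 0.022], [0.52, -0.854, -0.011], [0.013, 0.021, -1.0]]
force: [-0.7, -0.4, -0.6]
grip_width: 0.997
```

```bash
sed -i 's/T\[...,2\]>-5/T[...,2]>-9/' clip.py; python3 clip.py w6 2>/dev/null|grep -E "bar|to go|tool"; python3 -c "
from h import *
s=state();print(np.round(s['eef_pos'],4),np.round(s['ee_rot'],3).tolist())"
```

```text
bars 1576 [ 508.  -285.4] [97.5 25.4] 31.1 zmed 0.0811
bars tool 1576 [-0.4  1.2] [25.5 97.5] 89.9 zmed -6.2023
bar1 px[348. 256.] 195 [ 518.2 -278.2] [ 7.6 25.3] 16.9 zmed 0.0828
  tool med [ 11.9 -10.   -7.6]
bar2 px[266. 263.] 856 [ 487.3 -298. ] [ 8.  25.2] 31.0 zmed 0.0807
  tool med [-24.2  -0.2  -5.9]
bar3 px[223. 260.] 224 [ 469.  -308.3] [ 6. 23.] 33.9 zmed 0.081
  tool med [-43.6  -1.8  -6.5]
bar4 px[412. 261.] 244 [ 543.6 -261.7] [ 6.3 22.8] 15.5 zmed 0.082
  tool med [41.9 -2.1 -6.5]
to go [-0.1  1.1  0.5] yaw 31.4
[ 0.5077 -0.2841  0.0745] [[0.854, 0.52, 0.021], [0.52, -0.854, -0.011], [0.013, 0.02, -1.0]]
```

Emit:
send_rows --pt "0 0.5 0" --pt "0 0 0" --pt "0 0 0" --pt "0 0 0" --pt "0 0 0" --twist '[0, 0, 0, 0, 0]' --hand '[0.7, 0.55, 0.4, 0.2, 0.1]' --newtons 30

```text
t: 10.95
eef_pos: [0.5092, -0.2852, 0.076]
ee_rot: [[0.854, 0.52, 0.024], [0.52, -0.854, -0.012], [0.014, 0.023, -1.0]]
force: [-0.6, 0.4, -0.4]
grip_width: 0.295
```

Emit:
send_rows --pt "0 0 0" --pt "0 0 0" --pt "0 0 0" --twist '[0, 0, 0]' --hand '[0.1, 0.1, 0.1]'

```text
t: 11.25
eef_pos: [0.5093, -0.2853, 0.0761]
ee_rot: [[0.854, 0.52, 0.024], [0.52, -0.854, -0.012], [0.014, 0.023, -1.0]]
force: [0.4, -0.1, -1.3]
grip_width: 0.292
```

```bash
python3 clip.py w7 2>/dev/null|grep -E "bar|tool"; python3 - <<'E'
from h import *
c=read_camera("side"); a=cv2.imread("pics/w7.png")
cv2.imwrite("pics/c7.png",cv2.hconcat([cv2.resize(a[150:400,170:470],(480,400)),cv2.resize(c["pixels"][80:180,280:360],(320,400))]))
s=state();print(np.round(s['eef_pos'],4),np.round(s['ee_rot'],3).tolist(),s["grip_width"],s["t"])
E
```

```text
bars 530 [ 505.1 -280. ] [45.3 26.5] 1.5 zmed 0.0815
bars tool 530 [-0.7 -6.5] [45.2 26.6] 29.9 zmed -5.5869
bar1 px[289. 241.] 171 [ 492.2 -282.4] [13.5  2.5] 33.7 zmed 0.0815
  tool med [-14.3 -11.   -5.8]
bar2 px[346. 240.] 167 [ 513.1 -269.6] [13.8  2.2] 25.0 zmed 0.0817
  tool med [ 12.8 -10.9  -5.6]
bar3 px[266. 250.] 85 [ 485.2 -292.3] [5.7 1.3] 32.8 zmed 0.0808
  tool med [-23.9  -6.5  -5.2]
bar4 px[369. 250.] 91 [ 525. -268.] [5.5 1.2] 30.2 zmed 0.0815
  tool med [22.5 -6.5 -5.2]
[ 0.5093 -0.2852  0.0761] [[0.854, 0.52, 0.024], [0.52, -0.854, -0.012], [0.014, 0.023, -1.0]] 0.29303412184263183 11.35
```

View pics/c7.png

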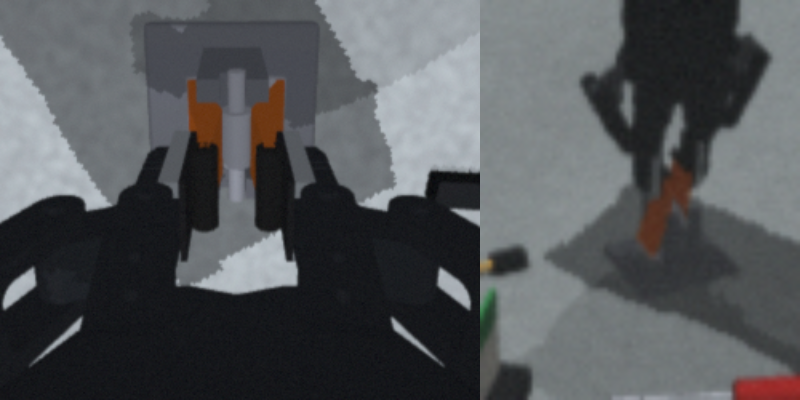

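The left half shows the black bars pinched between the pads with the axle at (235,130) and both orange jaws spread evenly. In the right half the clip is still in its cradle. Grip width is 25 mm, so it is fully open. Lifting.

Emit:
send_rows --pt "0 0 -8" --pt "0 0 -15" --pt "0 0 -25" --pt "0 0 -35" --pt "0 0 -40" --twist '[0, 0, 0, 0, 0]' --hand '[0.1, 0.1, 0.1, 0.1, 0.1]'

```text
t: 11.85
eef_pos: [0.5033, -0.2821, 0.1993]
ee_rot: [[0.854, 0.52, 0.015], [0.52, -0.854, -0.007], [0.009, 0.014, -1.0]]
force: [0.2, -0.2, -0.6]
grip_width: 0.294
```

```bash
cat > card.py <<'E'
from h import *
import sys
s,c,P=wrist(sys.argv[1]); e=np.array(s["eef_pos"]);R=np.array(s["ee_rot"]); T=(P-e)@R*1000
hsv=cv2.cvtColor(c["pixels"],cv2.COLOR_BGR2HSV).astype(int); D=np.hypot(P[...,0]-.619,P[...,1]+.099)
print("e",np.round(e,4),"yaw",np.degrees(np.arctan2(R[1,0],R[0,0])).round(1),"tilt",R[:2,2].round(3),"gw",round(s["grip_width"],3),"F",np.round(s["force"],1),"j",np.round(s["joint_positions"],2))
def rep(t,m):
    q=P[m]
    if len(q)>10: r=cv2.minAreaRect((q[:,:2]*1000).astype(np.float32)); print(t,len(q),np.round(r[0],1),np.round(r[1],1),round(r[2],1),"z",np.percentile(q[:,2],[2,50,98]).round(4),"tool",np.median(T[m],0).round(1))
g=(D<.07)&(hsv[...,0]>45)&(hsv[...,0]<85)&(hsv[...,1]>90)
rep("green",g); rep("green top",(D<.06)&(P[...,2]>.0835)&(P[...,2]<.0875)&g); rep("foot",(D<.07)&(P[...,2]>.018)&(P[...,2]<.022))
o=(hsv[...,0]<16)&(hsv[...,1]>130)&(np.abs(T[...,0])<40)&(np.abs(T[...,1])<35)&(T[...,2]>0)&(T[...,2]<80)
q=T[o]
if len(q)>20:
    print("clip orange tool",len(q),"min",np.percentile(q,1,axis=0).round(1),"max",np.percentile(q,99,axis=0).round(1))
    for sg in(-1,1):
        k=q[q[:,0]*sg>0]; print("  side",sg,len(k),np.percentile(k,1,axis=0).round(1),np.percentile(k,99,axis=0).round(1))
E
python3 card.py w8
```

```text
e [ 0.5033 -0.2821  0.1993] yaw 31.3 tilt [ 0.015 -0.007] gw 0.294 F [ 0.2 -0.2 -0.6] j [-0.51  0.37  0.07  1.25  0.    0.51]
green 1779 [ 609.6 -104.7] [78.  27.3] 82.8 z [0.0636 0.0787 0.0861] tool [191.1 -96.1 121.1]
green top 571 [ 619.6 -102.2] [71.   5.2] 80.5 z [0.0836 0.085  0.0864] tool [192.6 -96.2 114.8]
foot 2300 [ 619.1 -103.3] [83.4 43.3] 79.9 z [0.0183 0.02   0.0216] tool [181.4 -98.7 179.7]
clip orange tool 1287 min [-19.9 -13.4   0.9] max [17.8  8.1 53.9]
  side -1 645 [-20.1 -13.5   1.2] [-5.9  7.9 54. ]
  side 1 642 [  4.3 -13.4   0.5] [18.1  8.1 53.7]
```

Emit:
send_rows --pt "38 -18 0" --pt "38 -18 0" --pt "38 -18 0" --pt "38 -18 0" --pt "38 -18 0" --twist '[0, 0, 0, 0, 0]' --hand '[0.1, 0.1, 0.1, 0.1, 0.1]'

```text
t: 12.4
eef_pos: [0.6242, -0.1072, 0.2141]
ee_rot: [[0.858, 0.512, 0.031], [0.513, -0.858, -0.016], [0.018, 0.029, -0.999]]
force: [0.9, -0.4, 0.1]
grip_width: 0.293
```

Emit:
send_rows --pt "0 0 0" --pt "0 0 0" --pt "0 0 0" --pt "0 0 0" --pt "0 0 0" --twist '[8.2, 8.2, 8.2, 8.2, 8.2]' --hand '[0.1, 0.1, 0.1, 0.1, 0.1]'

```text
t: 12.9
eef_pos: [0.6272, -0.1004, 0.2151]
ee_rot: [[0.981, -0.192, 0.032], [-0.192, -0.981, -0.015], [0.034, 0.008, -0.999]]
force: [0.6, -0.2, -0.0]
grip_width: 0.291
```

```bash
cat >> card.py <<'E'
gt=P[(D<.06)&(P[...,2]>.0835)&(P[...,2]<.0875)&g]
if len(gt)>50:
    r=np.array(cv2.minAreaRect((gt[:,:2]*1000).astype(np.float32))[0]); d=R.T@np.array([*(r/1000),.085]).__sub__(e)*1000; print("card top centre in tool",d.round(1))
print("target-based card in tool", (R.T@(np.array([.6196,-.1022,.085])-e)*1000).round(1))
E
python3 card.py w9; python3 -c "
from h import *
a=cv2.imread('pics/w9.png'); c=read_camera('side')['pixels']
cv2.imwrite('pics/c9.png',cv2.hconcat([cv2.resize(a,(480,300)),cv2.resize(c[100:220,230:358],(320,300))]))"
```

```text
e [ 0.6272 -0.1004  0.2151] yaw -11.1 tilt [ 0.032 -0.015] gw 0.291 F [ 0.6 -0.2 -0. ] j [-0.15  0.47  0.26  1.33 -0.01  1.61]
green 349 [627.4 -88. ] [84.1 80.4] 33.5 z [0.0193 0.0848 0.0948] tool [-12.   -5.8 129.8]
green top 262 [620.8 -95.3] [55.5  4. ] 80.2 z [0.0836 0.085  0.0863] tool [-11.6  -6.8 129.6]
foot 2052 [ 619.8 -102. ] [82.7 43.6] 80.4 z [0.0184 0.0199 0.0214] tool [-11.7  -8.7 194.7]
clip orange tool 1292 min [-19.4 -13.    0.8] max [18.4  7.9 54.5]
  side -1 650 [-19.6 -13.    0.8] [-5.4  7.3 54.6]
  side 1 642 [  4.7 -12.9   0.9] [18.6  8.4 54. ]
card top centre in tool [-11.7  -5.  129.7]
target-based card in tool [-11.5   2.1 129.8]
```

View pics/c9.png

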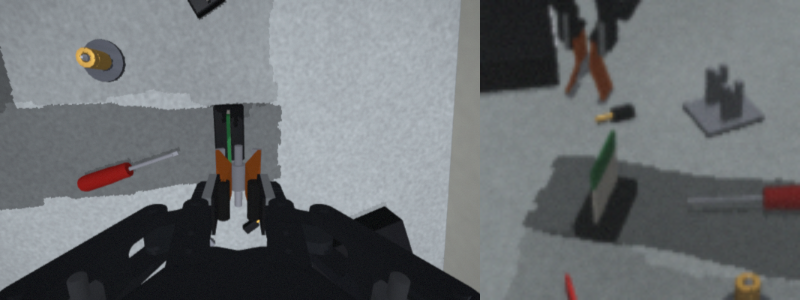

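The left half shows the jaws spread at (225,165) and (252,165) with the green card edge at (229,130), slightly left of the clip's centre. The right half shows the clip held gaping above the card and the empty cradle. Correcting sideways before lowering.

Emit:
send_rows --pt "-11 4 0" --pt "0 0 25" --pt "0 0 20" --pt "0 0 0" --twist '[-1.3, 0, 0, 0]' --hand '[0.1, 0.1, 0.1, 0.1]'

```text
t: 13.4
eef_pos: [0.6171, -0.1034, 0.1701]
ee_rot: [[0.989, -0.146, 0.035], [-0.145, -0.989, -0.015], [0.036, 0.01, -0.999]]
force: [-0.5, 0.3, 0.4]
grip_width: 0.298
```

```bash
python3 card.py w10
```

```text
e [ 0.6171 -0.1034  0.1701] yaw -8.4 tilt [ 0.035 -0.015] gw 0.298 F [-0.5  0.3  0.4] j [-0.16  0.46  0.13  1.2  -0.01  1.56]
green 264 [623.3 -73.9] [72.7 13.2] 82.1 z [0.0194 0.0847 0.0865] tool [  0.  -24.2  85.2]
green top 204 [623.2 -81. ] [26.8  3.7] 81.6 z [0.0838 0.0849 0.0865] tool [ -0.7 -24.1  85. ]
foot 2645 [620.3 -98.6] [75.6 43.3] 80.2 z [0.0184 0.0199 0.0214] tool [ -6.3 -13.7 150.1]
clip orange tool 1289 min [-19.5 -13.    1. ] max [18.3  8.4 54.1]
  side -1 642 [-19.6 -13.1   1.9] [-5.5  8.  54.1]
  side 1 647 [  4.7 -13.    0.7] [18.5  8.7 53.9]
card top centre in tool [ -0.3 -23.9  84.9]
target-based card in tool [-0.8 -2.4 85.1]
```

Emit:
send_rows --pt "0 0 12" --pt "0 0 8" --pt "0 0 0" --twist '[1.2, 0, 0]' --hand '[0.1, 0.1, 0.1]'

```text
t: 13.75
eef_pos: [0.6195, -0.1039, 0.1525]
ee_rot: [[0.986, -0.165, 0.039], [-0.165, -0.986, -0.016], [0.041, 0.009, -0.999]]
force: [0.0, 1.0, -1.1]
grip_width: 0.293
```

```bash
python3 card.py w11|grep -vE "foot|^  side"
```

```text
e [ 0.6195 -0.1039  0.1525] yaw -9.5 tilt [ 0.039 -0.016] gw 0.293 F [ 0.   1.  -1.1] j [-0.16  0.47  0.1   1.16 -0.01  1.57]
green 285 [608.6 -82.8] [78.  55.8] 34.7 z [0.0191 0.085  0.1734] tool [ -2.7 -24.7  67.3]
green top 220 [622.1 -86.8] [38.9  3.5] 80.2 z [0.0839 0.0851 0.0864] tool [ -3.3 -24.7  67.1]
clip orange tool 1301 min [-19.5 -13.    0.7] max [18.2  8.8 54.3]
card top centre in tool [ -3.  -17.9  67.3]
target-based card in tool [-3.  -2.3 67.4]
```

Emit:
send_rows --pt "-3 0 0" --pt "0 0 8" --pt "-1 0 6" --twist '[0, 0, 0]' --hand '[0.1, 0.1, 0.1]'

```text
t: 14.1
eef_pos: [0.6169, -0.1036, 0.1396]
ee_rot: [[0.985, -0.164, 0.042], [-0.164, -0.986, -0.016], [0.044, 0.009, -0.999]]
force: [0.4, 0.6, -0.2]
grip_width: 0.294
```

```bash
python3 card.py w12|grep -vE "foot|^  side"
```

```text
e [ 0.6169 -0.1036  0.1396] yaw -9.4 tilt [ 0.042 -0.016] gw 0.294 F [ 0.4  0.6 -0.2] j [-0.16  0.47  0.06  1.12 -0.01  1.57]
green 270 [619.8 -91.6] [74.3 90.4] 41.0 z [0.0195 0.0846 0.0865] tool [ -0.  -28.1  54.8]
green top 206 [623.8 -77.2] [19.3  3.8] 80.6 z [0.0836 0.0849 0.0863] tool [ -0.  -27.9  54.5]
clip orange tool 1293 min [-19.5 -13.    0.9] max [18.3  9.1 54. ]
card top centre in tool [  0.  -27.7  54.4]
target-based card in tool [ 0.  -2.3 54.7]
```

Emit:
send_rows --pt "0 0 7" --pt "0 0 6" --twist '[0, 0]' --hand '[0.1, 0.1]'

```text
t: 14.35
eef_pos: [0.617, -0.1037, 0.1251]
ee_rot: [[0.986, -0.164, 0.041], [-0.164, -0.986, -0.016], [0.043, 0.009, -0.999]]
force: [0.5, -0.3, -1.1]
grip_width: 0.294
```

```bash
python3 card.py w13|grep -vE "foot"; python3 -c "
from h import *
a=cv2.imread('pics/w13.png'); c=read_camera('side')['pixels']; cv2.imwrite('pics/side13.png',c)
cv2.imwrite('pics/c13.png',cv2.hconcat([cv2.resize(a[120:300,220:436],(480,400)),cv2.resize(c[125:205,246:310],(320,400))]))"
```

```text
e [ 0.617  -0.1037  0.1251] yaw -9.4 tilt [ 0.041 -0.016] gw 0.294 F [ 0.5 -0.3 -1.1] j [-0.16  0.48  0.04  1.09 -0.01  1.57]
green 285 [609.7 -82.9] [110.1  36.5] 1.2 z [0.0193 0.0846 0.0864] tool [  0.5 -29.6  40.3]
green top 184 [624.1 -75.4] [15.6  3.6] 80.5 z [0.0838 0.085  0.0863] tool [  0.5 -29.6  39.9]
clip orange tool 1293 min [-19.5 -13.    0.5] max [18.3  8.9 54.2]
  side -1 644 [-19.6 -13.    0.7] [-5.4  8.4 54.3]
  side 1 649 [  4.7 -12.9   0.5] [18.5  9.3 54. ]
card top centre in tool [  0.5 -29.5  39.9]
target-based card in tool [ 0.5 -2.3 40.1]
```

View pics/c13.png

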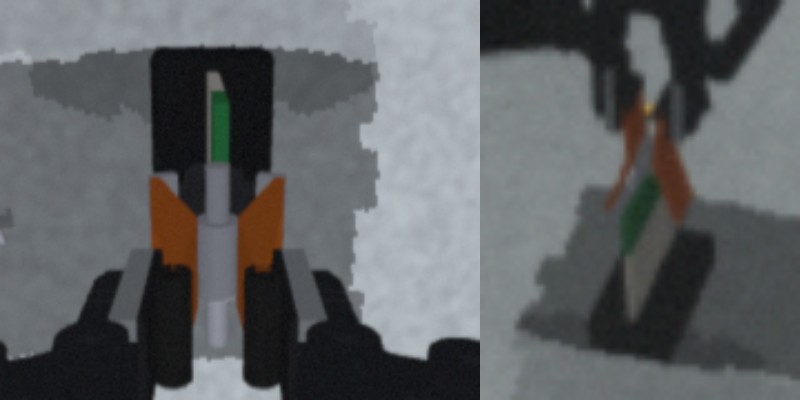

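The card runs between the spread jaws: in the left half the edge at (218,130) lies under the axle, between jaws at (165,220) and (265,220). The side view shows a jaw either side of the green band. Last check: axle clearance and the other objects, then hand in.

```bash
python3 - <<'E'
from h import *
s,c,P=wrist(); e=np.array(s["eef_pos"]);R=np.array(s["ee_rot"]);T=(P-e)@R*1000
m=(np.abs(T[...,0]+.6)<2)&(np.abs(T[...,1])<26)&(T[...,2]>5)&(T[...,2]<36); print("axle top tool z",np.percentile(T[m][:,2],[5,50,95]).round(1),len(T[m]))
D=np.hypot(P[...,0]-.469,P[...,1]-.031); k=(D<.02)&(P[...,2]>.035)&(P[...,2]<.1); print("sleeve top z",np.percentile(P[k][:,2],[50,95]).round(4) if k.any() else "not seen")
a=cv2.imread("pics/side0.png"); b=read_camera("side")["pixels"]; d=cv2.absdiff(a,b).max(2)
for n,(x,y,X,Y) in dict(other_sleeve=(245,280,278,312),bottle=(296,340,328,392),plug=(274,140,294,152),screwdriver=(312,172,376,188)).items(): print(n,d[y:Y,x:X].mean().round(1),np.percentile(d[y:Y,x:X],98))
print("state",np.round(s["eef_pos"],4),s["grip_width"],np.round(s["force"],1),s["t"])
E
```

```text
axle top tool z [20.1 22.5 24.4] 579
sleeve top z [0.0472 0.0496]
other_sleeve 12.7 18.0
bottle 12.7 19.0
plug 42.3 95.22
screwdriver 36.0 61.0
state [ 0.6167 -0.1037  0.1247] 0.2930482305749746 [-0.6 -0.  -1.6] 14.45
```

```bash
python3 -c "
from h import *
print(hand_in()); s=state(); print(s['t'],np.round(s['eef_pos'],4),s['grip_width'])"
```

```text
the job is handed in; nothing more can be done
None
the job is handed in; nothing more can be done
```

The job is handed in at about 14.5 s of the 48 s allowed. The sleeve is on the gauge, and the clip is held wide open astride the green card.

- **Sleeve:** it passed the shoulder without resistance and went right down to the base. Its top was 48–49 mm above the table and within about 0.5 mm of the pin's axis, so it is the wide one and the green card applied. Touching down on the base showed about 30 N for a moment, before I let go.
- **Clip:** the grip width is 25 mm, so the clip is fully open. The card is within about 1 mm of midway between the jaws. The tips should be about 23 mm below its top edge, worked out from the clip's given dimensions because the tips themselves were not measured. There is about 9 mm clear under the axle, and the force reading was near zero, so nothing appears to touch the card.
- **Tool tilt:** the gripper had picked up about 2.5° of tilt by the end. I allowed for it in centring, but could not remove it.
- **Other objects:** the other sleeve and the bottle looked unchanged in the side camera. The same check was inconclusive for the plug and screwdriver, whose image areas differed, probably because the gripper hid or shaded them. The arm never went near either, and both looked in place in the picture taken over the card.

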